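# Hold the try square in a glued carcass corner

## Task

The red spacer block has done its work in the glued corner: take it out and hang it by its hole on the brass peg, and let go of it. Then pick up the try square and press it into the corner, its stock flat down on the lying board and its heel and blade edge flush against the upright, and finish while still gripping it and pressing it firmly both down and against the upright. Leave the glue bottle, mallet and steel pot where they are.

Things in the scene. Friction and masses are not known exactly. Their poses are not given: they have to be found in the camera images.
- corner: Fixed wooden carcass corner: a lying board and an upright board at a right angle. Origin on the inside corner line, mid-width, 20 mm above the bench. +x runs along the lying board away from the upright, z up; the upright's inner face is the plane x=0, the lying board's top the plane z=0. Low dark cleats beside the boards are no obstacle.
- plate: The lying board of pale wood, fixed: 200 mm from the upright's inner face to its free end, 70 mm wide, 20 mm thick. Same origin and axes as corner.
- stud: The upright board of plywood, fixed, rigid: 24 mm thick, 70 mm wide, 110 mm tall above the lying board's top (130 mm above the bench). Same origin and axes as corner.
- spacer: Loose red block, about 0.12 kg, standing on the lying board by the upright: 60 mm wide (x), 22 thick (y), 130 tall (z), with a 24 mm round hole through its thickness centred 82 mm above its foot (its top 36 mm are solid). Origin: centre of its underside. Grip it at the top across its thickness.
- spacer_hole (a point): Centre of the spacer's hole, mid-thickness; hole axis along the spacer's y.
- stand: Fixed dark wooden peg stand: base 120 x 90 x 18 mm; post 40 mm wide, 150 mm high, its front face at x=-15 mm; from it a straight brass peg, 10 mm in diameter, runs along +x at y=0, its axis 141 mm high at the post face, rising to 152 mm at its tip (x=65 mm). Origin: centre of the base's underside, z up.
- peg_tip (a point): End of the peg's axis, 65 mm along the stand's x and 152 mm above the bench.
- square: Loose try square, about 0.22 kg, standing on its stock: dark wood stock 160 mm long (x), 28 thick (y), 34 tall (z); steel blade 5 mm thick, 35 wide, up from the heel end (-x) to 145 mm above the underside, outer edge flush with the heel end. Origin: centre of the stock's underside. Grip the stock 20 to 30 mm toe-wards (+x) of it, clear of the blade. In the corner its x is along corner's x.
- square_heel (a point): Lower outer corner of the square: x=-80 mm, z=0 of the square, mid-thickness.
- square_toe (a point): Lower edge of the stock's free end: x=+80 mm, z=0 of the square, mid-thickness.
- square_tip (a point): Top of the blade's outer edge: x=-80 mm, z=145 mm of the square, mid-thickness.
- glue: Bystander: yellow glue bottle, 60 mm wide, 150 mm tall, standing. Origin at the centre of its underside.
- mallet: Bystander: wooden carver's mallet lying down, about 215 mm long (x), head 72 mm in diameter. Origin on the bench under its middle.
- pot: Bystander: small open steel pot, 80 mm wide, 70 mm tall. Origin at the centre of its underside.
Things that resemble listed ones, but are neither listed nor needed, are in the scene too. Leave any purple look-alike of the stand alone.

How it is judged:
By the outcome, as a careful person would: the job done as asked, in the order asked, and still so for the second after the job is handed in, while the arm keeps its last pose, push and grip.
It also fails if it takes over 66 s, if anything falls off the work surface, if the arm or the gripper's body presses on something with over 40 N, if the wrist force passes 120 N, or if a joint passes its speed limit or range.

## Robot

A 6-joint arm with a two-finger parallel gripper is mounted at the origin on the work surface. World frame = base frame: x ahead of the robot, y to its left, z up, the work surface at z = 0. Lengths are in mm, angles in rad, forces in N, time in s.
With the tool pointing down it reaches from about 350 to 975 mm from the base axis. Payload 17.4 kg.
Tool frame: the origin (TCP) lies at the very end of the fingers, on their centre line; the grasp point (between the pads) lies 19 mm behind it; z points along the fingers, y is the direction in which the jaws open and shut (so a half turn about z gives the same grasp; the last joint's range is limited). The gripper opens to 85 mm and grips with 20 to 120 N. Pads are 22 mm wide; open, the fingers measure 114 mm over their backs; the gripper's body (76 mm by 85 mm) begins 54 mm behind the grasp point. The pads swing forward as they close: fully open they stand 13 mm farther back than shut.
Start: joints at [1.205, 0.116, 1.442, -0, 1.584, -0.038], TCP at [217.332, 639.061, 231.303] pointing down, gripper open.
Joint ranges: [-2.83, 2.83], [-0.83, 2.19], [0.07, 2.5], [-1.14, 4.28], [0.01, 3], [-2.97, 2.97]. Speed limits (rad/s): [1.89, 1.89, 2.22, 3.14, 3.14, 3.14].

## Interface

Orientations are given as [roll, pitch, yaw] about the fixed x, y, z axes, in that order (R = Rz(yaw) Ry(pitch) Rx(roll)).
In Python, from workcell import r gives the robot as it stands.
- The arm moves only by the tool servo_tool, never from a script. Its argument "steps" is a list that holds one entry, the list of rows, each a list of 7 numbers: the shift along the world's x, y, z normalised to -1 to 1, where 1 is 50 mm, then the turn, a rotation vector about the world's x, y, z normalised to -1 to 1, where 1 is 4 degrees, then the finger opening in mm, from 0 to 85.4. A call has 1 to 8 rows; each row shifts and turns the commanded pose from where the row before left it; what a row does not reach is not made up. A row lasts 1/8 s, in which the tool goes at most 62.5 mm and 10.7 degrees, less where a joint would pass 70% of its speed; a pose out of reach is approached as far as the arm can. A call with a number of a shift or a turn outside -1 to 1 is refused whole. A call with a gripper value outside its range is refused whole. The fingers move at their own pace and stop on an object; "squeeze" is the grip in N (left out, the last holds). Time passes only in rows, so rows that do not move let the fingers close. It gives the time, the measured TCP pose, the force and the opening at its end, in the units of the state.
- r.read_state(): the state, without advancing time (a new reading comes with each control period).
- r.grab_frame(name): name is "scene" or "top" or "wrist"; returns a dict with "img" (384x512x3 uint8, blue, green, red), "camera_matrix" (3x3 intrinsics, pixels), "xyz" and "attitude" of the camera in the world; the wrist camera has in their place "T_tool_cam" (4x4, takes a point from camera to tool coordinates, whose origin is the TCP and whose axes are the flange's). Camera axes: x right, y down, z forward; pixel columns grow to the right and rows downward; lengths in mm; the calibration is good to about 2 mm. A picture is of the moment at which its call begins: read the wrist's pose just before it. There is no depth.
- r.hand_in(): hands the job in, once; it reports no verdict.
Trained networks look in a picture, given as the dict that the camera call returned (one of the last four; its "shot" number tells which), for a name from the list of things; names that differ only in an ending like _2 or _b are one class to them, and where a whole thing is asked for, a point or a joint stands for the part that bears it (a point fixed in the world has none). Each returns a list of dicts, best first, with "score" (0 to 1); they miss things now and then, are a little off and sometimes report something else, mostly with a low value. They report only what shows in the picture. A call takes as long as a camera call. They do not tell look-alikes from the thing itself.
- r.search_frame(picture, label): "point" ([column, row] in pixels, amid what is visible of it).
- r.cut_out(picture, label): "mask" (384x512 bool, what is visible of it) and "point" ([column, row] in pixels, amid what is visible of it).
- r.spot_point(picture, label): "point" ([column, row] in pixels: a listed point, or the origin of a listed thing).
The state is a dict: "time_s": time; "q": joint angles; "qd": joint speeds; "joint_torque": joint torques, N m; "position": TCP position; "ee_rot": TCP orientation; "contact_force": force on the tool from outside, world axes, zero at the start; "ft_torque": the same for the moment, N m; "gripper_width": finger opening in mm.
Only numpy, scipy, OpenCV 4.12 (cv2) and the standard library are available. Lean on these libraries where they do the work, as an engineer would, in place of code of your own. Each camera call takes 0.05 s, during which the arm holds its last target. There are 200 camera calls.

## Working session

There is one attempt and no reset: what is moved stays moved. The work goes in short steps, Python scripts to look and compute and a tool call to move; the robot and the scene stay as the last step left them, time stands still between calls to the robot, and variables do not carry over. Pictures are saved under pics/ and viewed, about 8 in all and at most 12, crops included, and the job is handed in when it is done.

Besides the shell and the picture viewer there is one more tool, called after "Emit:" as name([rows], argument=value, ...), one row to a line, values as JSON. servo_tool: Moves the arm, as the interface text tells. Its arguments: {"type":"object","properties":{"steps":{"type":"array"},"squeeze":{"type":"number"}},"required":["steps"]}

```bash
ls; mkdir -p pics; cat > h.py <<'E'
import numpy as np, cv2
from scipy.spatial.transform import Rotation as R
from workcell import r
def cam(p):
    K=np.array(p["camera_matrix"],float)
    a=np.array(p["attitude"],float)
    M=a if a.shape==(3,3) else R.from_euler('xyz',a).as_matrix()
    return K,M,np.array(p["xyz"],float)
def wcam(p,s):
    K=np.array(p["camera_matrix"],float);T=np.array(p["T_tool_cam"],float)
    W=np.eye(4);W[:3,:3]=R.from_euler('xyz',s["ee_rot"]).as_matrix();W[:3,3]=s["position"]
    W=W@T
    return K,W[:3,:3],W[:3,3]
def ray(c,uv):
    K,M,o=c; d=M@np.linalg.solve(K,[uv[0],uv[1],1.]); return o,d/np.linalg.norm(d)
def onz(c,uv,z):
    o,d=ray(c,uv); return o+d*(z-o[2])/d[2]
def tri(obs):
    A=np.zeros((3,3));b=np.zeros(3);L=[ray(c,uv) for c,uv in obs]
    for o,d in L:
        P=np.eye(3)-np.outer(d,d);A+=P;b+=P@o
    x=np.linalg.solve(A,b); return x,[np.linalg.norm((np.eye(3)-np.outer(d,d))@(x-o)) for o,d in L]
def proj(c,X):
    K,M,o=c; v=K@(M.T@(np.array(X,float)-o)); return v[:2]/v[2]
E
python3 - <<'E'
from h import *
s=r.read_state();print(s)
for n in ["scene","top"]:
    p=r.grab_frame(n);cv2.imwrite(f"pics/{n}0.png",p["img"]);print(n,p["camera_matrix"],p["xyz"],p["attitude"])
    for l in ["corner","stud","spacer","spacer_hole","stand","peg_tip","square","square_heel","square_toe","square_tip","glue","mallet","pot"]:
        print(l,[(np.round(d["point"]).tolist(),round(d["score"],2)) for d in r.spot_point(p,l)][:4])
E
```

```text
pics
{'time_s': 0.0, 'q': array([ 1.20519343e+00,  1.16489254e-01,  1.44226844e+00, -3.18487146e-05,
        1.58397163e+00, -3.77966598e-02]), 'qd': array([-0.00128021, -0.00075626, -0.00077671, -0.0028974 ,  0.00081533,
       -0.00107547]), 'joint_torque': array([-3.03423978e-03, -7.31964612e+01, -6.32508588e+01, -2.37097111e-04,
        6.02296670e-03,  3.73819478e-05]), 'position': array([217.277001  , 638.88015859, 230.55799101]), 'ee_rot': array([-3.14045560e+00, -1.11281701e-05,  2.81378600e+00]), 'contact_force': array([ 0.41641586,  0.47785741, -1.20052223]), 'ft_torque': array([-0.0171929,  0.0154577,  0.0037807]), 'gripper_width': 85.60077137513473}
scene [[394.05103036   0.         254.90938822]
 [  0.         394.05103036 194.80299213]
 [  0.           0.           1.        ]] [  936.46301465 -1016.61058573  1137.13768496] [-2.38197039 -0.01054599  0.49322989]
corner [([276.0, 172.0], 0.95)]
stud [([277.0, 173.0], 0.63)]
spacer [([272.0, 178.0], 0.78), ([281.0, 264.0], 0.23)]
spacer_hole [([272.0, 161.0], 0.88)]
stand [([137.0, 333.0], 0.89), ([216.0, 253.0], 0.85), ([
[... 619 characters left out ...]
+00 -1.58742302e-03 -1.58567307e+00]
corner [([202.0, 205.0], 0.76)]
stud [([202.0, 206.0], 0.69), ([136.0, 213.0], 0.59)]
spacer [([210.0, 207.0], 0.64)]
spacer_hole [([206.0, 198.0], 0.48)]
stand [([423.0, 218.0], 0.81), ([368.0, 219.0], 0.8), ([324.0, 210.0], 0.79), ([300.0, 264.0], 0.58)]
peg_tip [([331.0, 190.0], 0.84), ([379.0, 197.0], 0.81), ([443.0, 196.0], 0.66), ([305.0, 242.0], 0.6)]
square [([135.0, 214.0], 0.76)]
square_heel [([112.0, 217.0], 0.73)]
square_toe [([211.0, 207.0], 0.69), ([156.0, 204.0], 0.68)]
square_tip [([100.0, 216.0], 0.84), ([328.0, 187.0], 0.73)]
glue [([164.0, 145.0], 0.92)]
mallet [([222.0, 142.0], 0.94)]
pot [([298.0, 148.0], 0.87), ([323.0, 208.0], 0.4)]
```

```bash
python3 - <<'E'
import cv2
a=cv2.imread("pics/scene0.png")[110:370,100:370];b=cv2.imread("pics/top0.png")[100:300,80:470]
cv2.imwrite("pics/sceneL.png",cv2.resize(a,None,fx=2.2,fy=2.2,interpolation=cv2.INTER_CUBIC))
cv2.imwrite("pics/topL.png",cv2.resize(b,None,fx=2,fy=2,interpolation=cv2.INTER_CUBIC))
E
```

```text
(no output)
```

View pics/sceneL.png

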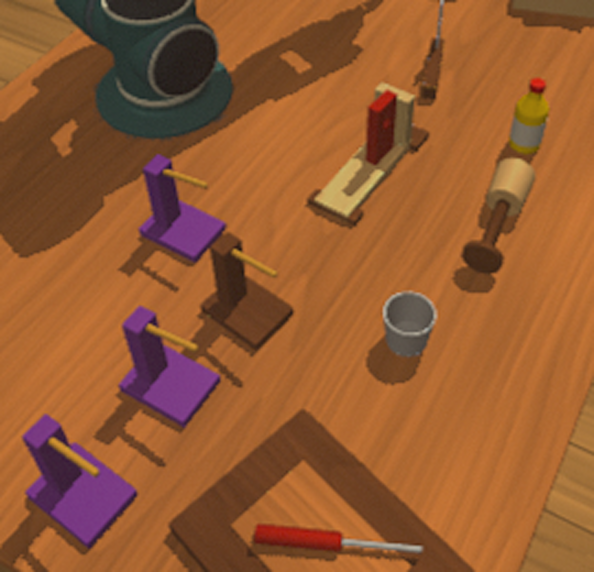

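View pics/topL.png

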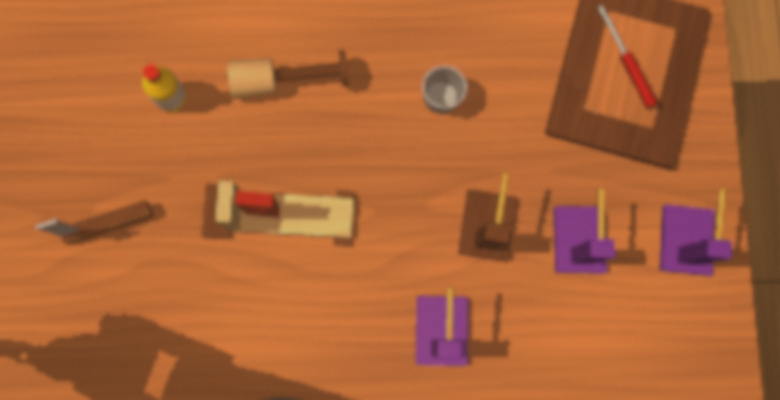

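The scene shows three purple look-alike stands and one brown stand (scene 216,253; top 324,210). The red spacer is by the upright (scene 272,178), and the red item in the frame is only a screwdriver. The square stands alone beyond the upright (top 135,214).

```bash
python3 - <<'E'
from h import *
C={}
P={}
for n in ["scene","top"]:
    P[n]=r.grab_frame(n);C[n]=cam(P[n])
def T(n,a,b):
    x,e=tri([(C["scene"],a),(C["top"],b)]);print(n,np.round(x,1),np.round(e,1))
def sp(n,l,i,near):
    ds=[d["point"] for d in r.spot_point(P[n],l)]
    return min(ds,key=lambda q:np.hypot(*(np.array(q)-near)))
T("corner",sp("scene","corner",0,(276,172)),sp("top","corner",0,(202,205)))
T("spacer",sp("scene","spacer",0,(272,178)),sp("top","spacer",0,(210,207)))
T("hole",sp("scene","spacer_hole",0,(272,161)),sp("top","spacer_hole",0,(206,198)))
T("stand",sp("scene","stand",0,(216,253)),sp("top","stand",0,(324,210)))
T("peg",sp("scene","peg_tip",0,(224,233)),sp("top","peg_tip",0,(331,190)))
T("square",sp("scene","square",0,(297,141)),sp("top","square",0,(135,214)))
T("heel",sp("scene","square_heel",0,(302,131)),sp("top","square_heel",0,(112,217)))
T("toe",sp("scene","square_toe",0,(293,154)),sp("top","square_toe",0,(156,204)))
d=[d for d in r.spot_point(P["top"],"square_tip")][0]; print("tip",onz(C["top"],d["point"],145))
t=C["top"]
# board corners from top crop pixels(/2+80,/2+100), spacer top
f=lambda u,v,z:print(np.round(onz(t,(u/2+80,v/2+100),z),1))
print("board free end corners");f(354,197,20);f(352,237,20)
print("upright top inner corners");f(234,182,130);f(231,223,130)
print("spacer top ends");f(237,200,150);f(273,203,150)
for c,n in ((t,"top"),):
  for l in ["glue","pot"]:
    print(l,onz(t,r.spot_point(P["top"],l)[0]["point"],0))
E
```

```text
corner [466.   59.6  38.4] [5.2 5.2]
spacer [461.5  35.2  16.3] [7.7 7.7]
hole [472.1  28.5 105.6] [5. 5.]
stand [ 440.7 -376.5    9.6] [12.3 12.3]
peg [ 498.1 -378.8  154.2] [2.3 2.3]
square [449.9 317.1  -7. ] [1.5 1.5]
heel [433.2 399.   -4.9] [10. 10.]
toe [482.7 223.3  -3.5] [0.6 0.6]
tip [423.17091097 386.94434764 145.        ]
board free end corners
[ 488.9 -137.    20. ]
[ 416.2 -132.5   20. ]
upright top inner corners
[498.7  63.  130. ]
[429.5  67.1 130. ]
spacer top ends
[464.7  54.5 150. ]
[458.8  -4.7 150. ]
glue [696.78403972 220.71024754   0.        ]
pot [ 683.52071379 -294.40132812    0.        ]
```

Emit:
servo_tool([
  [[0.24,-0.61,0.08,0,0,-0.95,85],[0.24,-0.61,0.08,0,0,-0.95,85],[0.24,-0.61,0.08,0,0,-0.95,85],[0.24,-0.61,0.08,0,0,-0.95,85],[0.24,-0.61,0.08,0,0,-0.95,85],[0.24,-0.61,0.08,0,0,-0.95,85],[0.24,-0.61,0.08,0,0,-0.95,85],[0.24,-0.61,0.08,0,0,-0.95,85]],
])

```text
time_s: 3.45
position: [313.6, 394.0, 263.6]
ee_rot: [3.141, 0.0, 2.281]
contact_force: [-0.0, -0.8, 0.0]
gripper_width: 84.6
```

Emit:
servo_tool([
  [[0.24,-0.61,0.08,0,0,-0.95,85],[0.24,-0.61,0.08,0,0,-0.95,85],[0.24,-0.61,0.08,0,0,-0.95,85],[0.24,-0.61,0.08,0,0,-0.95,85],[0.24,-0.61,0.08,0,0,-0.95,85],[0.24,-0.61,0.08,0,0,-0.95,85],[0.24,-0.61,0.08,0,0,-0.95,85],[0.24,-0.61,0.08,0,0,-0.95,85]],
])

```text
time_s: 4.45
position: [409.5, 150.0, 295.6]
ee_rot: [3.141, -0.0, 1.75]
contact_force: [-0.5, 0.9, 0.4]
gripper_width: 85.3
```

Emit:
servo_tool([
  [[0.24,-0.61,0,0,0,-0.95,85],[0.24,-0.61,0,0,0,-0.95,85],[0.24,-0.61,0,0,0,-0.95,85],[0.24,-0.61,0,0,0,-0.95,85],[0,0,0,0,0,0,85],[0,0,0,0,0,0,85]],
])

```text
time_s: 5.2
position: [457.2, 29.3, 295.4]
ee_rot: [-3.142, -0.0, 1.488]
contact_force: [0.0, -0.2, 1.4]
gripper_width: 85.0
```

```bash
python3 - <<'E'
from h import *
s=r.read_state();p=r.grab_frame("wrist");cv2.imwrite("pics/w1.png",p["img"]);c=wcam(p,s)
print(s["position"],s["ee_rot"],s["q"],s["contact_force"]);print(p["T_tool_cam"])
for l in ["corner","spacer","spacer_hole","square_toe"]:
    for d in r.cut_out(p,l)[:1] if l=="spacer" else []:
        print(cv2.minAreaRect(np.argwhere(d["mask"])[:,::-1].astype(np.int32)))
    print(l,[(np.round(d["point"]).tolist(),round(d["score"],2)) for d in r.spot_point(p,l)][:2])
E
```

```text
[457.19219566  29.29978123 295.35355617] [-3.14158280e+00 -1.87092822e-04  1.48772799e+00] [ 8.19043918e-03 -3.73886441e-01  1.78300816e+00  1.89685984e-04
  1.73246370e+00  9.12893098e-02] [ 0.02374693 -0.20152203  1.40334575]
[[-4.57455370e-05 -9.66328540e-01 -2.57311388e-01  6.51692990e+01]
 [ 9.99999844e-01  9.88804121e-05 -5.49126469e-04  8.54968104e-01]
 [ 5.56079635e-04 -2.57311374e-01  9.66328385e-01 -1.43039430e+02]
 [ 0.00000000e+00  0.00000000e+00  0.00000000e+00  1.00000000e+00]]
corner [([259.0, 135.0], 0.61), ([262.0, 172.0], 0.39)]
((264.0, 174.0), (62.0, 20.0), 90.0)
spacer [([260.0, 163.0], 0.77), ([257.0, 16.0], 0.72)]
spacer_hole [([263.0, 174.0], 0.81)]
square_toe [([252.0, 22.0], 0.94)]
```

View pics/w1.png

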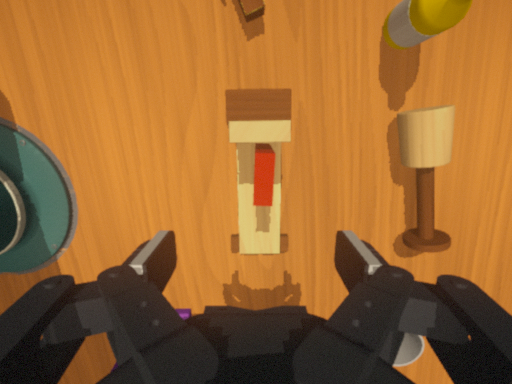

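The spacer is at (264,178) in this view. The tool is well aligned with the board (columns 238-281), and the upright is at (260,130).

```bash
python3 - <<'E'
from h import *
s=r.read_state();c=wcam(r.grab_frame("wrist"),s)
im=cv2.imread("pics/w1.png").astype(int);b,g,rr=im[...,0],im[...,1],im[...,2]
m=((rr>190)&(g<60)&(b<60)).astype(np.uint8);m[:100]=0
k,l,st,ce=cv2.connectedComponentsWithStats(m);i=1+np.argmax(st[1:,4]);print(st[i])
ys,xs=np.where(l==i)
q=cv2.minAreaRect(np.c_[xs,ys].astype(np.int32));bx=cv2.boxPoints(q)
W=np.array([onz(c,u,150) for u in bx]);print(bx.round(1).tolist(),W.round(1).tolist(),W.mean(0).round(1))
# row-wise edges
for y in (158,170,185,200):
    x=xs[ys==y];print(y,x.min(),x.max(),onz(c,(x.mean(),y),150).round(1))
# board edges at z=20
for y in (215,230,245):
    mm=np.where((im[y,225:295,0]>90))[0]+225
    print(y,mm.min(),mm.max(),onz(c,(mm.min(),y),20).round(1),onz(c,(mm.max(),y),20).round(1))
print([im[235,x].tolist() for x in (230,245,260,270,285)])
print("upright top", [onz(c,u,130).round(1).tolist() for u in ((230,141),(291,141),(230,121),(291,121))])
E
```

```text
[256 157  18  24 134]
[[254.39999389648438, 178.89999389648438], [256.1000061035156, 156.89999389648438], [273.29998779296875, 158.1999969482422], [271.6000061035156, 180.1999969482422]] [[457.3, 31.7, 150.0], [461.2, 56.0, 150.0], [479.7, 53.0, 150.0], [476.3, 28.7, 150.0]] [468.6  42.3 150. ]
158 256 271 [470.6  53.9 150. ]
170 260 272 [470.6  40.7 150. ]Traceback (most recent call last):
  File "<stdin>", line 11, in <module>
    return umr_minimum(a, axis, None, out, keepdims, initial, where)
ValueError: zero-size array to reduction operation minimum which has no identity
```

```bash
python3 - <<'E'
from h import *
s=r.read_state();c=wcam(r.grab_frame("wrist"),s)
im=cv2.imread("pics/w1.png").astype(int)
print([(y,im[y,264].tolist()) for y in range(140,215,6)])
b,g,rr=im[...,0],im[...,1],im[...,2]
m=((rr>2.8*g)&(rr>100)).astype(np.uint8);m[:100]=0;m[230:]=0
k,l,st,ce=cv2.connectedComponentsWithStats(m);i=1+np.argmax(st[1:,4]);print(st[i])
ys,xs=np.where(l==i)
for y in (146,150,158,170,185,200):
    x=xs[ys==y]
    if len(x):print(y,x.min(),x.max(),onz(c,(x.min(),y),150).round(1),onz(c,(x.max(),y),150).round(1))
print("ends",onz(c,(264,ys.max()+.5),150))
for y in (165,185,215,230,245):
    mm=np.where((im[y,225:295,0]>90))[0]+225
    if len(mm):print(y,mm.min(),mm.max(),onz(c,(mm.min(),y),20).round(1),onz(c,(mm.max(),y),20).round(1))
print("upright top", [onz(c,u,130).round(1).tolist() for u in ((230,141),(291,141),(230,121),(291,121))])
E
```

```text
[(140, [116, 191, 220]), (146, [26, 58, 114]), (152, [20, 56, 162]), (158, [19, 59, 201]), (164, [30, 65, 206]), (170, [17, 58, 203]), (176, [13, 62, 204]), (182, [23, 60, 202]), (188, [27, 63, 203]), (194, [21, 60, 202]), (200, [28, 64, 204]), (206, [63, 114, 187]), (212, [67, 131, 173])]
[254 152  20  53 926]
158 256 273 [461.   54.7 150. ] [479.5  53.1 150. ]
170 255 273 [458.9  41.6 150. ] [478.6  39.9 150. ]
185 255 271 [457.5  24.6 150. ] [475.3  23.2 150. ]
200 255 270 [456.    7.2 150. ] [473.    5.8 150. ]
ends [465.78876436   1.03231154 150.        ]
165 237 238 [429.   28.2  20. ] [430.6  28.   20. ]
185 237 280 [425.7  -4.4  20. ] [495.1 -10.1  20. ]
215 238 279 [422.2 -55.8  20. ] [490.4 -61.4  20. ]
230 239 279 [421.2 -82.8  20. ] [488.8 -88.4  20. ]
245 240 279 [ 420.2 -110.6   20. ] [ 487.2 -116.2   20. ]
upright top [[432.8, 73.8, 130.0], [502.4, 68.0, 130.0], [435.2, 95.8, 130.0], [503.4, 90.1, 130.0]]
```

Emit:
servo_tool([
  [[0.1,0.02,-0.5,0,0,-0.25,85],[0.1,0.02,-0.5,0,0,0,85],[0,0,-0.5,0,0,0,85],[0,0,-0.5,0,0,0,85],[0,0,-0.5,0,0,0,85],[0,0,-0.5,0,0,0,85],[0,0,-0.5,0,0,0,85],[0,0,0,0,0,0,60]],
], squeeze=40)

```text
time_s: 6.6
position: [466.5, 31.2, 118.8]
ee_rot: [-3.139, 0.0, 1.47]
contact_force: [0.0, -0.3, -0.2]
gripper_width: 69.2
```

Emit:
servo_tool([
  [[0,0,0,0,0,0,45],[0,0,0,0,0,0,30],[0,0,0,0,0,0,10],[0,0,0,0,0,0,10],[0,0,0,0,0,0,10],[0,0,0,0,0,0,10]],
])

```text
time_s: 7.35
position: [467.7, 31.1, 121.4]
ee_rot: [3.14, -0.0, 1.47]
contact_force: [-2.5, 0.6, 6.0]
gripper_width: 21.2
```

```bash
python3 - <<'E'
from h import *
s=r.read_state();print(s["position"],s["ee_rot"],s["gripper_width"],s["contact_force"],s["ft_torque"])
p=r.grab_frame("wrist");a=p["img"][:,100:420]
p2=r.grab_frame("scene");b=cv2.resize(p2["img"][120:216,220:300],None,fx=4,fy=4)
cv2.imwrite("pics/g1.png",np.hstack([a,b]))
E
```

```text
[467.67502358  31.07261132 121.37495457] [ 3.14038936e+00 -1.27770121e-04  1.46988307e+00] 21.208397123396153 [-2.5277304   0.64339463  5.96377435] [-0.09462315  0.51232554 -0.00669412]
```

View pics/g1.png

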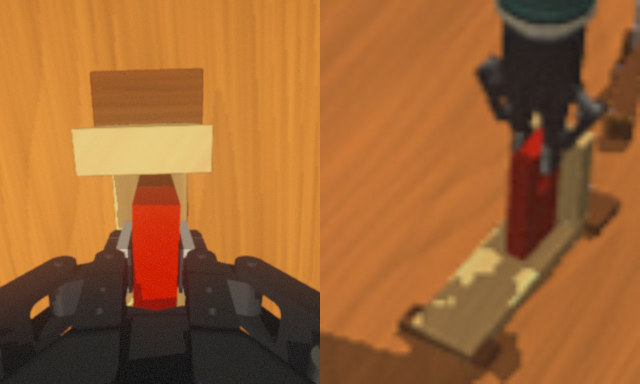

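Gripped at the top with a 21.2 mm opening, tool aligned. Now I'll lift and carry it to a spot beyond the peg tip.

Emit:
servo_tool([
  [[0,0,0,0,0,0,10],[0,0,0.3,0,0,0,10],[0,0,0.6,0,0,0,10],[0,0,0.6,0,0,0,10],[0,0,0.6,0,0,0,10],[0.125,-0.4,0.1,0,0,-0.4,10],[0.125,-0.6,0,0,0,-0.45,10],[0.125,-0.7,0,0,0,0,10]],
], squeeze=60)

```text
time_s: 8.45
position: [486.2, -54.6, 231.5]
ee_rot: [3.141, -0.0, 1.411]
contact_force: [0.2, -0.3, -2.1]
gripper_width: 21.2
```

Emit:
servo_tool([
  [[0.125,-0.7,0,0,0,0,10],[0.125,-0.7,0,0,0,0,10],[0.125,-0.7,0,0,0,0,10],[0.125,-0.7,0,0,0,0,10],[0.125,-0.7,0,0,0,0,10],[0.125,-0.7,0,0,0,0,10],[0.125,-0.7,0,0,0,0,10],[0.125,-0.7,0,0,0,0,10]],
])

```text
time_s: 9.45
position: [536.2, -335.2, 231.3]
ee_rot: [3.141, 0.0, 1.41]
contact_force: [-0.5, 0.3, -1.8]
gripper_width: 21.1
```

Emit:
servo_tool([
  [[0.125,-0.7,0,0,0,0,10],[0.125,-0.5,0,0,0,0,10],[0,-0.2,0,0,0,0,10],[0,0,0,0,0,0,10],[0,0,0,0,0,0,10]],
])

```text
time_s: 10.07
position: [548.6, -403.2, 230.7]
ee_rot: [3.141, -0.0, 1.411]
contact_force: [0.3, -0.3, -0.9]
gripper_width: 21.0
```

```bash
python3 - <<'E'
from h import *
s=r.read_state();print(s["position"],s["ee_rot"],s["gripper_width"],s["contact_force"],s["q"])
p=r.grab_frame("wrist");cv2.imwrite("pics/w2.png",p["img"]);cw=wcam(p,s)
for l in ["peg_tip","spacer_hole","stand"]:
    print("wrist",l,[(np.round(d["point"],1).tolist(),round(d["score"],2)) for d in r.spot_point(p,l)][:4])
for n in ("top","scene"):
    p2=r.grab_frame(n);c=cam(p2)
    for l in ["peg_tip","spacer_hole","stand"]:
        print(n,l,[(np.round(d["point"],1).tolist(),round(d["score"],2)) for d in r.spot_point(p2,l)][:4])
    cv2.imwrite(f"pics/{n}2.png",p2["img"])
    print("proj hole",proj(c,np.array(s["position"])-[0,0,19]),"tip guess",proj(c,[498,-379,152]))
a=cv2.imread("pics/top2.png")[170:240,280:380];b=cv2.imread("pics/scene2.png")[195:295,160:260]
cv2.imwrite("pics/m2.png",np.hstack([cv2.imread("pics/w2.png")[:300],cv2.resize(np.vstack([a,b[:80]]),(200,300),interpolation=cv2.INTER_CUBIC)]))
E
```

```text
[ 548.56134935 -403.15584189  230.70312434] [ 3.14134797e+00 -3.43628670e-05  1.41098928e+00] 21.027281975907584 [ 0.33980132 -0.27962409 -0.93969057] [-6.71318148e-01  1.28494309e-01  1.42894415e+00  1.49750330e-04
  1.58395765e+00 -5.11509114e-01]
wrist peg_tip [([194.8, 189.9], 0.59)]
wrist spacer_hole []
wrist stand [([20.3, 119.9], 0.91), ([170.0, 161.9], 0.85), ([179.3, 269.9], 0.59), ([340.6, 73.5], 0.25)]
top peg_tip [([379.8, 193.2], 0.97), ([440.7, 194.9], 0.64), ([111.2, 219.4], 0.19)]
top spacer_hole [([341.4, 167.2], 0.39)]
top stand [([368.8, 220.1], 0.93), ([299.4, 264.5], 0.69)]
proj hole [339.78437869 168.76372718] tip guess [329.77830905 188.07319221]
scene peg_tip [([192.0, 196.6], 0.59), ([189.0, 265.5], 0.58), ([227.3, 233.1], 0.57)]
scene spacer_hole [([301.2, 134.0], 0.69), ([232.8, 232.0], 0.66)]
scene stand [([212.5, 253.3], 0.93), ([186.1, 214.0], 0.78), ([177.7, 284.8], 0.7), ([138.1, 335.6], 0.57)]
proj hole [234.36082454 232.52480106] tip guess [224.898168   232.83706309]
```

View pics/m2.png

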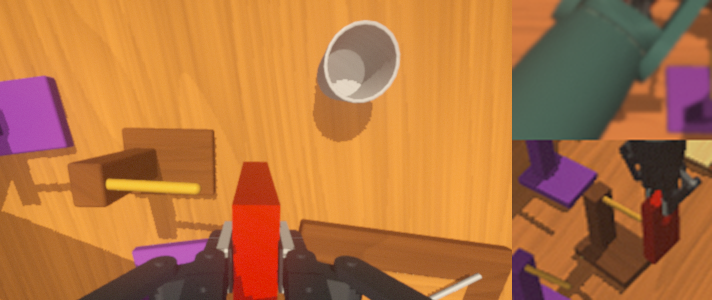

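The wrist view shows the peg of the brown stand, root about (108,184) and tip (199,188). The spacer is held with its top at columns 232–280.

```bash
python3 - <<'E'
from h import *
s=r.read_state();p=r.grab_frame("wrist");c=wcam(p,s);im=p["img"].astype(int)
hsv=cv2.cvtColor(p["img"],cv2.COLOR_BGR2HSV)
m=((hsv[...,0]>20)&(hsv[...,0]<32)&(hsv[...,1]>150)).astype(np.uint8);m[:150]=0;m[220:]=0;m[:,:90]=0;m[:,215:]=0
k,l,st,ce=cv2.connectedComponentsWithStats(m);i=1+np.argmax(st[1:,4]);print(st[i])
ys,xs=np.where(l==i)
f=np.polyfit(xs,ys,1);print(f,xs.min(),xs.max())
for X in (xs.min(),110,xs.max()): print(X,ys[xs==X].min(),ys[xs==X].max())
tip=onz(c,(xs.max()+.5,np.polyval(f,xs.max())),152);root=onz(c,(xs.min(),np.polyval(f,xs.min())),141)
print("tip",tip,"root",root,"yaw",np.arctan2(*(tip-root)[1::-1]),np.linalg.norm((tip-root)[:2]))
# stand base corners on top z=18
print("base",[onz(c,u,18).round(1).tolist() for u in ((122,128),(214,129),(214,195))])
# spacer top: z = TCP+29
zt=s["position"][2]+29
print("spacer",[ (u,onz(c,u,zt).round(1).tolist()) for u in ((238,206),(279,206),(232,299),(279,299))])
b,g,rr=im[...,0],im[...,1],im[...,2]
mm=((rr>2.6*g)&(rr>90))
for y in (170,190,200,204,208,212,220,240,270,290,296,300,304): 
    x=np.where(mm[y,220:295])[0]+220; print(y,(x.min(),x.max()) if len(x) else None, im[y,255].tolist())
E
```

```text
[105 179  93  13 745]
[5.11911825e-02 1.77413610e+02] 105 197
105 182 183
110 179 186
197 186 189
tip [ 501.91141376 -386.95675866  152.        ] root [ 417.95561468 -371.79231878  141.        ] yaw -0.17869737732100677 85.31433897765496
base [[386.9, -321.7, 18.0], [505.0, -342.1, 18.0], [487.2, -429.8, 18.0]]
spacer [((238, 206), [546.2, -375.4, 259.3]), ((279, 206), [564.4, -378.3, 259.3]), ((232, 299), [534.7, -422.8, 259.3]), ((279, 299), [557.8, -426.6, 259.3])]
170 (np.int64(242), np.int64(268)) [22, 59, 177]
190 (np.int64(237), np.int64(274)) [23, 53, 176]
200 (np.int64(234), np.int64(277)) [25, 53, 177]
204 (np.int64(233), np.int64(278)) [17, 49, 187]
208 (np.int64(232), np.int64(279)) [9, 54, 227]
212 (np.int64(233), np.int64(279)) [8, 53, 228]
220 (np.int64(233), np.int64(278)) [17, 50, 228]
240 (np.int64(232), np.int64(279)) [0, 45, 226]
270 (np.int64(233), np.int64(277)) [0, 32, 223]
290 (np.int64(233), np.int64(277)) [3, 30, 224]
296 (np.int64(233), np.int64(276)) [8, 38, 223]
300 (np.int64(233), np.int64(276)) [20, 21, 163]
304 (np.int64(233), np.int64(276)) [13, 22, 163]
```

Emit:
servo_tool([
  [[0.01,0.1,-0.4,0,0,-0.25,10],[0.02,0.09,-0.4,0,0,0,10],[0,0,-0.37,0,0,0,10],[0,0,0,0,0,0,10],[0,0,0,0,0,0,10]],
])

```text
time_s: 11.35
position: [550.2, -394.6, 172.2]
ee_rot: [3.141, 0.0, 1.393]
contact_force: [0.2, 0.3, -1.2]
gripper_width: 20.6
```

```bash
python3 - <<'E'
from h import *
s=r.read_state();print(s["position"],s["ee_rot"])
p=r.grab_frame("wrist");cw=wcam(p,s)
p2=r.grab_frame("scene");c=cam(p2)
hs=[np.round(d["point"],1).tolist() for d in r.spot_point(p2,"spacer_hole")];ps=[np.round(d["point"],1).tolist() for d in r.spot_point(p2,"peg_tip")]
print(hs,ps)
wt=[np.round(d["point"],1).tolist() for d in r.spot_point(p,"peg_tip")];print("w",wt)
print("pred hole",proj(c,s["position"]-np.array([0,0,19])),"pred tip",proj(c,[502,-387,152]),proj(cw,[502,-387,152]))
a=p["img"][100:320,80:360];b=cv2.resize(p2["img"][205:275,190:260],(440,440),interpolation=cv2.INTER_CUBIC)
cv2.imwrite("pics/m3.png",np.hstack([cv2.resize(a,(356,280)),cv2.resize(b,(280,280))]))
E
```

```text
[ 550.21882474 -394.62600107  172.24858611] [3.14114797e+00 2.51770604e-04 1.39309369e+00]
[[236.8, 240.6], [280.1, 263.1]] [[187.9, 195.8], [224.2, 234.4], [187.6, 267.9], [143.0, 322.6]]
w [[175.6, 223.8]]
pred hole [236.73755253 242.53898062] pred tip [224.66451473 235.09052642] [179.77380891 224.34625371]
```

View pics/m3.png

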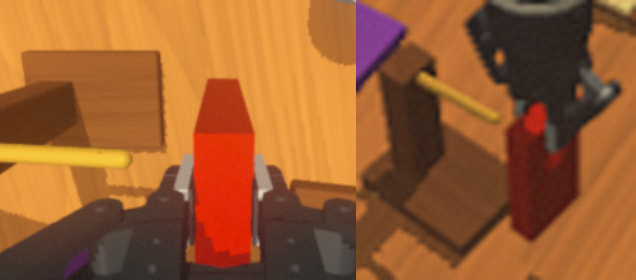

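Emit:
servo_tool([
  [[-0.2,0.036,0,0,0,0,10],[-0.2,0.036,0,0,0,0,10],[-0.2,0.036,0,0,0,0,10],[-0.2,0.036,0,0,0,0,10],[-0.2,0.036,0,0,0,0,10],[-0.1,0.018,0,0,0,0,10],[0,0,0,0,0,0,10]],
])

```text
time_s: 12.48
position: [494.9, -384.5, 172.0]
ee_rot: [3.141, 0.0, 1.393]
contact_force: [0.4, 0.2, -1.2]
gripper_width: 21.0
```

Emit:
servo_tool([
  [[-0.14,0.025,-0.02,0,0,0,10],[-0.14,0.025,-0.02,0,0,0,10],[-0.14,0.025,-0.02,0,0,0,10],[-0.14,0.025,-0.02,0,0,0,10],[0,0,0,0,0,0,10]],
])

```text
time_s: 13.1
position: [466.6, -379.5, 167.8]
ee_rot: [3.142, 0.0, 1.393]
contact_force: [-0.4, -0.6, -1.8]
gripper_width: 21.3
```

```bash
python3 - <<'E'
from h import *
s=r.read_state();print(s["position"],s["contact_force"])
p=r.grab_frame("wrist")
p2=r.grab_frame("scene")
a=p["img"][100:320,80:360];b=cv2.resize(p2["img"][205:275,190:260],(280,280),interpolation=cv2.INTER_CUBIC)
cv2.imwrite("pics/m4.png",np.hstack([cv2.resize(a,(356,280)),b]))
E
```

```text
[ 466.61472513 -379.4933476   167.84511553] [-0.35667027 -0.62457972 -1.78898339]
```

View pics/m4.png

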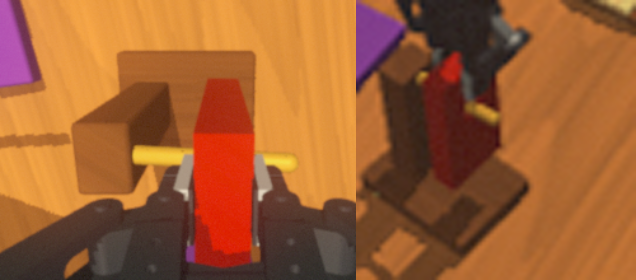

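The peg passes right through the hole and shows on both sides, at (150,156) and (280,160) in the crop. Lowering until it bears.

Emit:
servo_tool([
  [[0,0,-0.06,0,0,0,10],[0,0,-0.04,0,0,0,10],[0,0,0,0,0,0,10]],
])

```text
time_s: 13.58
position: [467.1, -379.4, 162.4]
ee_rot: [-3.141, -0.0, 1.393]
contact_force: [0.7, -0.2, -0.9]
gripper_width: 21.1
```

Emit:
servo_tool([
  [[0,0,-0.03,0,0,0,10],[0,0,0,0,0,0,10]],
])

```text
time_s: 13.82
position: [467.1, -379.6, 161.3]
ee_rot: [3.141, 0.0, 1.393]
contact_force: [-0.1, -0.2, -1.1]
gripper_width: 21.3
```

Emit:
servo_tool([
  [[0,0,-0.03,0,0,0,10],[0,0,0,0,0,0,10]],
])

```text
time_s: 14.08
position: [467.3, -379.7, 160.8]
ee_rot: [3.141, 0.001, 1.393]
contact_force: [-1.6, 1.3, 6.2]
gripper_width: 21.4
```

Emit:
servo_tool([
  [[0,0,-0.03,0,0,0,10],[0,0,0,0,0,0,10]],
])

```text
time_s: 14.32
position: [467.4, -379.8, 160.5]
ee_rot: [3.14, 0.001, 1.393]
contact_force: [-5.7, 5.0, 16.3]
gripper_width: 20.8
```

Emit:
servo_tool([
  [[0,0,0.03,0,0,0,20],[0,0,0,0,0,0,26],[0,0,0,0,0,0,32],[0,0,0,0,0,0,38],[0,0,0,0,0,0,38],[0,0,0,0,0,0,38]],
])

```text
time_s: 15.08
position: [467.1, -379.5, 159.7]
ee_rot: [-3.141, -0.0, 1.393]
contact_force: [0.5, 0.0, 0.6]
gripper_width: 38.0
```

```bash
python3 - <<'E'
from h import *
s=r.read_state();print(s["position"],s["contact_force"],s["gripper_width"])
p=r.grab_frame("wrist")
p2=r.grab_frame("scene")
a=p["img"][100:320,80:360];b=cv2.resize(p2["img"][205:275,190:260],(280,280),interpolation=cv2.INTER_CUBIC)
cv2.imwrite("pics/m5.png",np.hstack([cv2.resize(a,(356,280)),b]))
E
```

```text
[ 467.09107439 -379.52773821  159.71849798] [0.45770685 0.02141614 0.60777203] 37.952586286260676
```

View pics/m5.png

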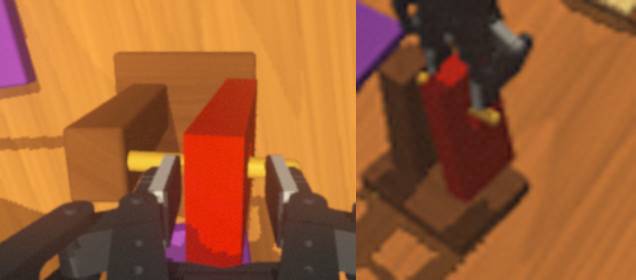

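The spacer hangs on the peg, free of the fingers. Now lifting straight off and going over to the square.

Emit:
servo_tool([
  [[0,0,0.2,0,0,0,38],[0,0,0.6,0,0,0,38],[0,0,0.8,0,0,0,60],[0,0,0.8,0,0,0,85],[0,0.6,0.3,0,0,0.5,85],[0,0.9,0,0,0,0.5,85],[0,0.9,0,0,0,0.5,85],[0,0.9,0,0,0,0.5,85]],
])

```text
time_s: 16.18
position: [466.8, -213.2, 295.7]
ee_rot: [3.141, 0.0, 1.534]
contact_force: [0.6, 0.0, 0.3]
gripper_width: 85.0
```

Emit:
servo_tool([
  [[0,0.9,0,0,0,0.5,85],[0,0.9,0,0,0,0.5,85],[0,0.9,0,0,0,0.5,85],[0,0.9,0,0,0,0.5,85],[0,0.9,0,0,0,0.5,85],[0,0.9,0,0,0,0.5,85],[0,0.9,0,0,0,0.5,85],[0,0.9,0,0,0,0.5,85]],
])

```text
time_s: 17.18
position: [466.8, 147.0, 295.8]
ee_rot: [3.14, 0.0, 1.813]
contact_force: [0.6, -0.5, 0.1]
gripper_width: 85.2
```

Emit:
servo_tool([
  [[0,0.9,0,0,0,0.5,85],[0,0.7,0,0,0,0.5,85],[0,0,0,0,0,0,85],[0,0,0,0,0,0,85]],
])

```text
time_s: 17.68
position: [467.1, 225.2, 295.3]
ee_rot: [3.141, 0.0, 1.882]
contact_force: [0.7, -0.1, -0.1]
gripper_width: 85.2
```

```bash
python3 - <<'E'
from h import *
s=r.read_state();print(s["position"],s["ee_rot"],s["q"])
p=r.grab_frame("wrist");c=wcam(p,s);p2=r.grab_frame("scene");cs=cam(p2)
for l,z in [("square",0),("square_heel",0),("square_toe",0),("square_tip",145)]:
    print(l,[(np.round(d["point"]).tolist(),round(d["score"],2),onz(c,d["point"],z).round(1).tolist()) for d in r.spot_point(p,l)][:2])
print("hung hole",[(np.round(d["point"]).tolist(),d["score"]) for d in r.spot_point(p2,"spacer_hole")])
b=cv2.resize(p2["img"][205:275,190:260],(288,288),interpolation=cv2.INTER_CUBIC)
cv2.imwrite("pics/w6.png",np.hstack([p["img"],np.vstack([b,np.zeros((96,288,3),np.uint8)])]))
E
```

```text
[467.06611486 225.15302271 295.25021305] [3.14126544e+00 1.68872215e-04 1.88167617e+00] [ 4.00101818e-01 -2.36772831e-01  1.67632736e+00 -1.99060609e-04
  1.70172726e+00  8.91959260e-02]
square [([262.0, 108.0], 0.81, [452.3, 308.0, 0.0])]
square_heel [([266.0, 47.0], 0.91, [430.7, 392.7, 0.0])]
square_toe [([228.0, 247.0], 0.4, [469.9, 61.9, 0.0])]
square_tip [([267.0, 9.0], 0.56, [427.1, 389.8, 145.0])]
hung hole [([217.0, 231.0], 0.97)]
```

View pics/w6.png

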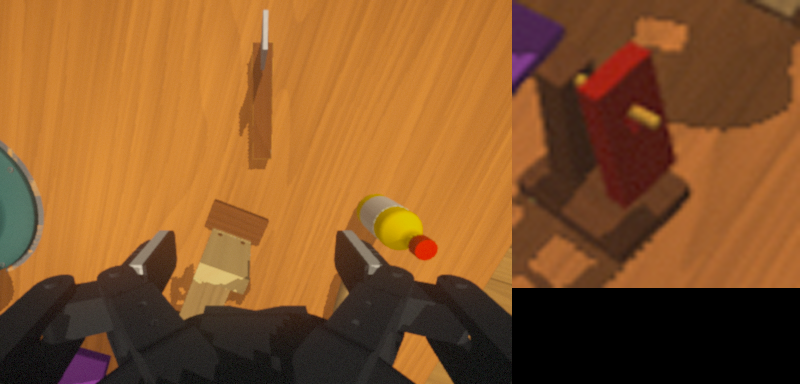

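The spacer hangs on the brown stand's peg with the peg poking out through the hole (scene crop 645,117). The square lies ahead in the wrist view, stock (252–272, 43–168).

```bash
python3 - <<'E'
from h import *
s=r.read_state();p=r.grab_frame("wrist");c=wcam(p,s);im=p["img"]
d=r.cut_out(p,"square")[0];m=d["mask"]
for y in range(5,180,8):
    x=np.where(m[y])[0]
    if len(x): print(y,x.min(),x.max(),[onz(c,(e,y),34).round(1).tolist()[:2] for e in (x.min(),x.max()+1)])
print(np.where(m.any(1))[0][[0,-1]])
for y in (60,100,140): print(y,[int(v) for v in im[y,240:284,2]])
print([ (y,int(im[y,262,2]),int(im[y,262,1])) for y in range(140,180,2)])
for u in ((262,158),(262,168),(261,43),): print(u,onz(c,u,34).round(1),onz(c,u,0).round(1))
print("blade top",onz(c,(265.5,10),145),onz(c,(265.5,48),145))
cv2.imwrite("pics/w7.png",cv2.resize(im[0:180,210:310],(400,720)[:2] and (333,600),interpolation=cv2.INTER_CUBIC))
E
```

```text
13 263 268 [[416.0, 422.0], [423.6, 424.4]]
21 263 267 [[418.9, 413.0], [425.3, 415.1]]
29 262 266 [[420.6, 403.5], [427.1, 405.6]]
37 262 266 [[423.6, 394.3], [430.1, 396.3]]
45 253 272 [[414.9, 381.1], [441.1, 389.5]]
53 253 272 [[418.0, 371.6], [444.3, 380.1]]
61 253 272 [[421.0, 362.0], [447.6, 370.5]]
69 254 272 [[425.5, 352.6], [450.9, 360.7]]
77 254 272 [[428.7, 342.7], [454.2, 350.9]]
85 253 272 [[430.5, 332.2], [457.6, 340.9]]
93 253 272 [[433.8, 322.0], [461.1, 330.7]]
101 254 272 [[438.5, 312.0], [464.6, 320.4]]
109 253 272 [[440.4, 301.1], [468.1, 309.9]]
117 253 271 [[443.8, 290.4], [470.3, 298.9]]
125 253 271 [[447.3, 279.5], [474.0, 288.1]]
133 253 271 [[450.8, 268.5], [477.7, 277.2]]
141 253 271 [[454.3, 257.4], [481.5, 266.0]]
149 254 271 [[459.4, 246.5], [485.3, 254.8]]
157 254 271 [[463.1, 235.0], [489.2, 243.3]]
[  9 158]
60 [206, 209, 210, 211, 209, 207, 206, 209, 209, 190, 158, 154, 156, 158, 146, 127, 119, 117, 119, 119, 117, 117, 117, 115, 114, 125, 146, 150, 151, 150, 150, 157, 184, 203, 204, 205, 205, 203, 200, 197, 197, 198, 199, 198]
100 [209, 211, 209, 19
[... 297 characters left out ...]
 152, 151, 149, 148, 149, 153, 152, 153, 154, 154, 151, 152, 157, 186, 210, 209, 212, 212, 211, 210, 208, 209, 209, 205, 205, 205]
[(140, 149, 85), (142, 147, 85), (144, 147, 83), (146, 149, 85), (148, 150, 86), (150, 150, 85), (152, 150, 87), (154, 150, 87), (156, 153, 88), (158, 160, 98), (160, 155, 95), (162, 155, 92), (164, 154, 90), (166, 153, 90), (168, 160, 97), (170, 203, 128), (172, 202, 126), (174, 203, 127), (176, 206, 132), (178, 207, 132)]
(262, 158) [475.1 237.2  34. ] [477.4 233.    0. ]
(262, 168) [479.9 222.6  34. ] [482.6 217.2   0. ]
(261, 43) [424.6 386.8  34. ] [422.7 395.2   0. ]
blade top [426.2958149  388.04338393 145.        ] [436.75789047 356.49590504 145.        ]
```

Emit:
servo_tool([
  [[-0.07,0.6,0,0,0,0,85],[-0.07,0.63,-0.6,0,0,0,85],[0,0,-0.9,0,0,0,85],[0,0,-0.9,0,0,0,85],[0,0,-0.9,0,0,0,85],[0,0,-0.9,0,0,0,85],[0,0,0,0,0,0,85]],
])

```text
time_s: 19.0
position: [458.6, 286.1, 82.0]
ee_rot: [-3.136, 0.001, 1.882]
contact_force: [1.4, 0.1, 0.4]
gripper_width: 85.0
```

Emit:
servo_tool([
  [[0,0,-0.4,0,0,0,85],[0,0,-0.4,0,0,0,85],[0,0,-0.4,0,0,0,85],[0,0,-0.32,0,0,0,85],[0,0,0,0,0,0,85],[0,0,0,0,0,0,60],[0,0,0,0,0,0,40]],
])

```text
time_s: 19.88
position: [460.5, 287.2, 9.6]
ee_rot: [3.14, -0.0, 1.882]
contact_force: [-0.1, -0.2, 0.4]
gripper_width: 51.0
```

Emit:
servo_tool([
  [[0,0,0,0,0,0,30],[0,0,0,0,0,0,15],[0,0,0,0,0,0,15],[0,0,0,0,0,0,15],[0,0,0,0,0,0,15]],
], squeeze=90)

```text
time_s: 20.5
position: [460.5, 287.2, 9.7]
ee_rot: [3.14, -0.0, 1.882]
contact_force: [-1.7, -1.0, 6.3]
gripper_width: 26.4
```

```bash
python3 - <<'E'
from h import *
s=r.read_state();print(s["position"],s["ee_rot"],s["gripper_width"],s["contact_force"],s["ft_torque"])
p=r.grab_frame("wrist");cv2.imwrite("pics/w8.png",p["img"])
E
```

```text
[460.45408826 287.16634549   9.65112051] [ 3.14049438e+00 -1.98342200e-04  1.88181202e+00] 26.368163479852882 [-1.65375091 -0.97532989  6.261595  ] [-0.14012252  0.33663691  0.04358417]
```

View pics/w8.png

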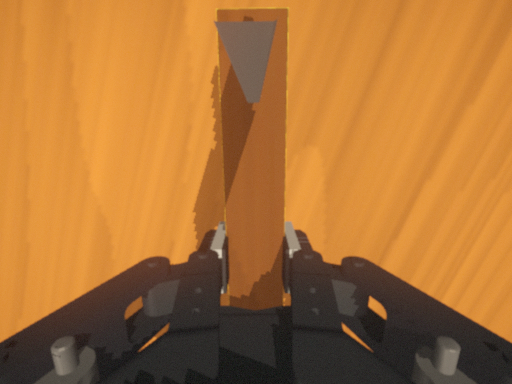

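The square is gripped: opening 26.4 mm, stock straight down the image at columns 218–290, blade clear at (247,60).

```bash
python3 - <<'E'
from h import *
s=r.read_state();p=r.grab_frame("wrist");c=wcam(p,s)
h=onz(c,(253,9),34);print("heel top mid",h, "offset in tool", R.from_euler('xyz',s["ee_rot"]).as_matrix().T@(h-s["position"]))
g={"position":[467.675,31.07,121.37],"ee_rot":[3.1404,0,1.46988]}
cg=wcam(p,g)
for a,b,z in (((177,176),(311,171),130),((174,130),(310,124),130)):
    A,B=onz(cg,a,z),onz(cg,b,z);print(A.round(1),B.round(1),np.arctan2((B-A)[1],(B-A)[0]))
im=cv2.imread("pics/g1.png")
for x in (85,110,140,170,200):
    col=im[100:200,x,:].astype(int);gg=np.abs(np.diff(col.sum(1)));print(x,[(int(i)+100,int(gg[i])) for i in np.argsort(gg)[-3:]])
E
```

```text
heel top mid [427.69483505 388.87971187  34.        ] offset in tool [ 1.06872057e+02 -4.68724607e-02 -2.43318838e+01]
[432.1  71.9 130. ] [501.   67.5 130. ] -0.06324812608529891
[434.7  94.9 130. ] [501.6  91.  130. ] -0.05812909937921401
85 [(175, 46), (174, 56), (128, 65)]
110 [(124, 47), (174, 70), (127, 85)]
140 [(126, 83), (173, 107), (174, 122)]
170 [(125, 79), (172, 95), (173, 118)]
200 [(123, 57), (171, 58), (124, 112)]
```

Emit:
servo_tool([
  [[0,0,0.2,0,0,0,15],[0,0,0.6,0,0,0,15],[0,0,0.9,0,0,0,15],[0,0,0.9,0,0,0,15],[0,0,0.9,0,0,0,15],[0,-0.3,0.1,0,0,-0.5,15],[0,-0.6,0,0,0,-0.6,15],[0,-0.75,0,0,0,-0.6,15]],
], squeeze=110)

```text
time_s: 21.6
position: [459.5, 203.3, 187.7]
ee_rot: [-3.14, 0.0, 1.762]
contact_force: [0.4, -0.0, -2.6]
gripper_width: 26.0
```

Emit:
servo_tool([
  [[0,-0.75,0,0,0,-0.6,15],[0,-0.75,0,0,0,-0.6,15],[0,-0.75,0,0,0,-0.6,15],[0,-0.75,0,0,0,-0.6,15],[-0.02,-0.75,0,0,0,-0.6,15],[-0.02,-0.75,0,0,0,-0.6,15],[0,-0.5,0,0,0,-0.03,15],[0,-0.15,0,0,0,0,15]],
])

```text
time_s: 22.6
position: [457.4, -54.4, 187.9]
ee_rot: [-3.14, 0.0, 1.507]
contact_force: [-0.2, -0.1, -3.2]
gripper_width: 26.0
```

Emit:
servo_tool([
  [[0,-0.74,0,0,0,-0.6,15],[0,0,0,0,0,0,15],[0,0,0,0,0,0,15]],
])

```text
time_s: 22.98
position: [457.9, -89.5, 188.4]
ee_rot: [-3.141, -0.0, 1.468]
contact_force: [0.6, 0.9, -2.2]
gripper_width: 26.1
```

Emit:
servo_tool([
  [[0.01,0.5,0,0,0,0.6,15],[0,0.25,0,0,0,0,15],[0,0,0,0,0,0,15],[0,0,0,0,0,0,15]],
])

```text
time_s: 23.48
position: [458.6, -52.6, 188.8]
ee_rot: [3.142, 0.0, 1.51]
contact_force: [0.3, -0.1, -1.4]
gripper_width: 26.0
```

```bash
python3 - <<'E'
from h import *
s=r.read_state();print(s["position"],s["ee_rot"],s["contact_force"])
p=r.grab_frame("wrist");c=wcam(p,s);cv2.imwrite("pics/w9.png",p["img"])
for u in ((190,110),(290,110)): print(onz(c,u,130))
E
```

```text
[458.59927974 -52.60737804 188.80173711] [3.14155845e+00 2.12425059e-04 1.50980126e+00] [ 0.29967833 -0.14200811 -1.40442083]
[416.51115515  22.38469157 130.        ]
[489.09630026  17.94724576 130.        ]
```

View pics/w9.png

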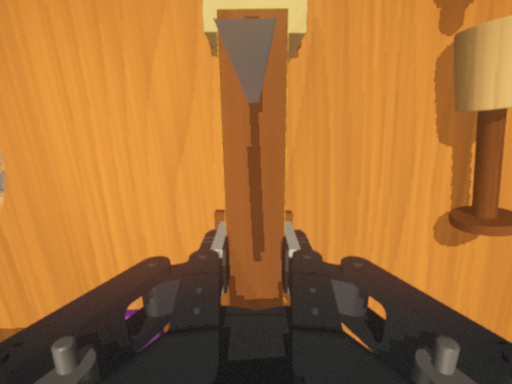

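The stock (218–288) is centred on the upright (203–307) and square to it. One numeric check of the gap.

```bash
python3 - <<'E'
from h import *
s=r.read_state();p=r.grab_frame("wrist");c=wcam(p,s);im=p["img"].astype(int)
for x in (208,213,296,302):
    g=im[:60,x].sum(1);d=np.abs(np.diff(g));i=[int(k) for k in np.argsort(d)[-4:]];print(x,[(k,int(d[k])) for k in sorted(i)])
print(proj(c,[466,69.7,130]))
for v in (28,32,36): print(v,onz(c,(208,v),130).round(1),onz(c,(302,v),130).round(1))
print([int(im[y,302].sum()) for y in range(0,60,3)])
E
```

```text
208 [(30, 78), (31, 99), (32, 48), (39, 31)]
213 [(17, 47), (30, 79), (31, 99), (55, 55)]
296 [(31, 77), (32, 89), (33, 53), (56, 60)]
302 [(31, 65), (32, 99), (33, 63), (37, 36)]
[253.82123006  32.30182233]
28 [435.3  74.2 130. ] [498.7  70.3 130. ]
32 [435.   71.8 130. ] [498.6  67.9 130. ]
36 [434.7  69.4 130. ] [498.6  65.4 130. ]
[555, 559, 563, 562, 554, 552, 548, 543, 543, 546, 553, 375, 318, 400, 421, 416, 428, 427, 433, 421]
```

Emit:
servo_tool([
  [[0,0,-0.5,0,0,-0.1,15],[0,0,-0.6,0,0,0,15],[0,0,-0.6,0,0,0,15],[0,0,-0.5,0,0,0,15],[0,0,-0.4,0,0,0,15],[0,0,-0.3,0,0,0,15],[0,0,-0.1,0,0,0,15],[0,0,0,0,0,0,15]],
])

```text
time_s: 24.58
position: [458.7, -52.7, 39.0]
ee_rot: [3.142, -0.0, 1.503]
contact_force: [-0.5, -0.8, -1.9]
gripper_width: 26.3
```

Emit:
servo_tool([
  [[0,0,-0.06,0,0,0,15],[0,0,-0.05,0,0,0,15],[0,0,0,0,0,0,15]],
])

```text
time_s: 24.95
position: [458.6, -52.5, 33.3]
ee_rot: [-3.142, -0.0, 1.503]
contact_force: [-0.2, -0.0, -2.7]
gripper_width: 26.2
```

Emit:
servo_tool([
  [[0.005,0.08,-0.03,0,0,0,15],[0.005,0.08,0,0,0,0,15],[0.004,0.06,0,0,0,0,15],[0,0,0,0,0,0,15]],
])

```text
time_s: 25.45
position: [459.3, -41.3, 31.9]
ee_rot: [3.142, 0.0, 1.503]
contact_force: [0.4, -0.9, -2.6]
gripper_width: 26.4
```

Emit:
servo_tool([
  [[0,0,-0.03,0,0,0,15],[0,0,0,0,0,0,15]],
])

```text
time_s: 25.7
position: [459.2, -41.6, 30.1]
ee_rot: [-3.141, 0.0, 1.503]
contact_force: [0.3, 0.1, -2.2]
gripper_width: 26.1
```

Emit:
servo_tool([
  [[0.004,0.05,0,0,0,0,15],[0,0,0,0,0,0,15]],
])

```text
time_s: 25.95
position: [459.5, -38.9, 30.3]
ee_rot: [-3.142, 0.0, 1.503]
contact_force: [-0.0, 0.9, -3.6]
gripper_width: 25.8
```

Emit:
servo_tool([
  [[0.002,0.03,0,0,0,0,15],[0,0,0,0,0,0,15]],
])

```text
time_s: 26.2
position: [459.6, -37.8, 30.3]
ee_rot: [-3.142, 0.001, 1.503]
contact_force: [-0.7, -4.4, -1.4]
gripper_width: 26.2
```

Emit:
servo_tool([
  [[0.002,0.03,0,0,0,0,15],[0,0,0,0,0,0,15]],
])

```text
time_s: 26.45
position: [459.5, -37.7, 30.3]
ee_rot: [-3.141, 0.004, 1.503]
contact_force: [-3.2, -21.5, -3.3]
gripper_width: 26.1
```

Emit:
servo_tool([
  [[0,0,-0.03,0,0,0,15],[0,0,0,0,0,0,15]],
])

```text
time_s: 26.7
position: [459.7, -37.8, 29.8]
ee_rot: [3.141, 0.004, 1.503]
contact_force: [-8.8, -20.0, 9.8]
gripper_width: 25.9
```

Emit:
servo_tool([
  [[-0.002,-0.03,0,0,0,0,15],[0,0,-0.03,0,0,0,15],[0,0,0,0,0,0,15]],
])

```text
time_s: 27.08
position: [459.9, -37.9, 29.7]
ee_rot: [3.141, 0.001, 1.503]
contact_force: [-18.3, -2.3, 29.7]
gripper_width: 25.8
```

Emit:
servo_tool([
  [[0.002,0.03,0,0,0,0,15],[0,0,0,0,0,0,15]],
])

```text
time_s: 27.32
position: [460.0, -37.8, 29.7]
ee_rot: [3.141, 0.004, 1.503]
contact_force: [-17.9, -19.1, 28.7]
gripper_width: 26.0
```

```bash
python3 - <<'E'
from h import *
s=r.read_state();print(s["position"],s["ee_rot"],s["contact_force"],s["ft_torque"],s["gripper_width"])
E
```

```text
[460.04593516 -37.79111378  29.6546669 ] [3.14087865 0.00398039 1.5028408 ] [-17.90810533 -19.10637958  28.66515525] [-2.79004203  3.04581001  0.15047251] 25.972874071767357
```

Emit:
servo_tool([
  [[-0.02,0,0,0,0,0,15],[0,0,0,0,0,0,15],[0,0,0,0,0,0,15]],
])

```text
time_s: 27.7
position: [460.0, -37.8, 29.7]
ee_rot: [3.138, 0.004, 1.503]
contact_force: [-4.7, -18.8, 20.0]
gripper_width: 25.9
```

```bash
python3 - <<'E'
from h import *
s=r.read_state();print(s["position"],s["ee_rot"],s["contact_force"],s["ft_torque"],s["gripper_width"])
p=r.grab_frame("wrist");p2=r.grab_frame("scene");p3=r.grab_frame("top")
c2=cam(p2)
b=cv2.resize(p2["img"][130:210,215:315],(288,230),interpolation=cv2.INTER_CUBIC);d=cv2.resize(p2["img"][205:275,190:260],(288,288),interpolation=cv2.INTER_CUBIC)
cv2.imwrite("pics/w10.png",np.hstack([p["img"],np.vstack([b,d])[:384]]))
E
```

```text
[459.97286346 -37.77741139  29.65207547] [3.13831399 0.00360597 1.50260817] [ -4.70720321 -18.80241374  20.04055994] [-2.68290905  1.18935742  0.17591546] 25.94911957568493
```

View pics/w10.png

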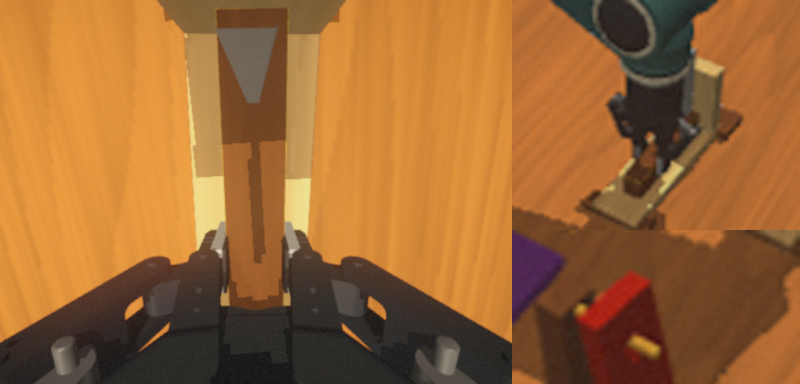

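Seated: the stock lies on the board along its middle, heel at the upright, and the spacer still hangs. I'll firm up both pushes a little.

Emit:
servo_tool([
  [[-0.006,0.01,-0.012,0,0,0,15],[0,0,0,0,0,0,15],[0,0,0,0,0,0,15],[0,0,0,0,0,0,15]],
])

```text
time_s: 28.35
position: [460.0, -37.8, 29.6]
ee_rot: [3.138, 0.005, 1.503]
contact_force: [-6.6, -23.7, 25.5]
gripper_width: 26.3
```

```bash
python3 - <<'E'
from h import *
s=r.read_state();print(s["position"],s["ee_rot"],s["contact_force"],s["ft_torque"],s["gripper_width"])
p=r.grab_frame("wrist");s=r.read_state();print(s["position"],s["contact_force"])
f=np.array(s["contact_force"])
if f[2]>15 and f[1]<-15 and np.linalg.norm(f)<60: r.hand_in();print("handed in",r.read_state()["contact_force"])
E
```

```text
[459.976693   -37.77804592  29.63798638] [3.13759944 0.00464138 1.50259357] [ -6.62239497 -23.6780958   25.52712437] [-3.34416585  1.5351655   0.18551312] 26.303814364305197
[459.98547561 -37.75907371  29.65247182] [ -6.33976788 -23.48715486  27.26438004]
the job is handed in; nothing more can be done
the job is handed in; nothing more can be done
```

I took the red spacer out of the corner, hung it by its hole on the brown stand's brass peg and let go of it. I then pressed the try square into the corner and handed the job in at about 28 s, still gripping and pressing.

- **Spacer:** after I let go, the camera showed the peg sticking out through the hole. The spacer was still hanging in the last view before hand-in.
- **Square:** it was pressing at about 25–27 N down and 24 N against the upright. The stock's underside worked out at about 20 mm above the bench, which matches the lying board's top. The stock looked centred on the board and square to the upright.
- **Not confirmed:** a sideways force of about 6 N remained on the gripper. I judged blade contact with the upright only from the forces and the seated stock; no picture showed the blade tip itself.
- **Other things:** I didn't touch the glue bottle, mallet, pot or purple stands. I did not check their positions again at the end.

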